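# Open a clamped donation tin and unpack its jars

### The arm

A 6-joint arm with a two-finger parallel gripper is mounted at the origin on the work surface. World frame = base frame: x ahead of the robot, y to its left, z up, the work surface at z = 0. Lengths are in mm, angles in rad, forces in N, time in s.
With the tool pointing down it reaches from about 375 to 925 mm from the base axis. Payload 5.7 kg.
Tool frame: the origin (TCP) lies between the finger pads; the fingertips stand 22 mm ahead of it and the grasp point (between the pads) lies 3 mm ahead of it; y points along the fingers, x is the direction in which the jaws open and shut, and the axes are right-handed (so a half turn about y gives the same grasp; the last joint's range is limited). The gripper opens to 85 mm and grips with 20 to 120 N. Pads are 22 mm wide; open, the fingers measure 114 mm over their backs; the gripper's body (76 mm by 85 mm) begins 54 mm behind the grasp point. The pads swing forward as they close: fully open they stand 13 mm farther back than shut.
Start: joints at [-1.291, 0.359, 1.51, -0, 1.272, -0.115], TCP at [230.757, -553.821, 253.267] pointing down, gripper open.
Joint ranges: [-2.97, 2.97], [-1.01, 2.36], [0.21, 2.38], [-0.96, 4.11], [0.2, 2.71], [-2.98, 2.98]. Speed limits (rad/s): [2.39, 2.39, 3.14, 3.14, 3.14, 3.14].

### API

Orientations are given as a unit quaternion [x, y, z, w].
In Python, from plant import robot, vision, job gives the robot as it stands.
- The arm moves only by the shell command python3 -m crank 'ROWS'. ROWS is JSON, a list that holds one entry, the list of rows, each a list of 7 numbers: the gripper's target within -1 to 1 (fully open at 1, half-way at 0, shut at -1), then the shift along the world's x, y, z in mm, then the turn, a rotation vector about the world's x, y, z in degrees. In form: [[[hand, x, y, z, wx, wy, wz], ...]]. A call has 1 to 8 rows; each row shifts and turns the commanded pose from where the row before left it; what a row does not reach is not made up. A row lasts 1/10 s, in which the tool goes at most 50 mm and 8.59 degrees, less where a joint would pass 70% of its speed; a pose out of reach is approached as far as the arm can. A call is refused whole if a number of a shift passes 50 or a number of a turn 8.59, either way. A call with a gripper value outside its range is refused whole. The fingers move at their own pace and stop on an object; the grip force is fixed at half the most. Time passes only in rows, so rows that do not move let the fingers close. It gives the time, the measured TCP pose, the force and the opening at its end, in the units of the state.
- robot.state(): the state, without advancing time (a new reading comes with each control period).
- vision.get_image(name): name is "scene" or "side" or "wrist"; returns a dict with "pixels" (400x640x3 uint8, red, green, blue), "z_map" (400x640 float32, mm along the optical axis (not along the pixel's ray), 0 where there is no reading), "fx", "fy", "cx", "cy" (pixels), "xyz" and "orientation" of the camera in the world. Camera axes: x right, y down, z forward; pixel columns grow to the right and rows downward; lengths in mm; the calibration is good to about 2 mm. The wrist camera is an equidistant fisheye: a pixel r from the principal point sees the ray r / f radians off the axis. A picture is of the moment at which its call begins.
- job.job_done(): hands the job in, once; it reports no verdict.
The state is a dict: "time_s": time; "joints": joint angles; "qvel": joint speeds; "effort": joint torques, N m; "ee_pos": TCP position; "tcp_rot": TCP orientation; "force": force on the tool from outside, world axes, zero at the start; "moment": the same for the moment, N m; "gripper_width": finger opening in mm.
Only numpy, scipy, OpenCV 4.12 (cv2) and the standard library are available. Lean on these libraries where they do the work, as an engineer would, in place of code of your own. Each camera call takes 0.05 s, during which the arm holds its last target.

### The job

Check in the donated tin: turn the clamp knob to the hold mark (120 degrees) so that the jaws keep the base down, draw the deep lid off upwards, and stand the lid open side down on the cork mat, lengthwise and within it. With the clamp still at the hold mark, take every jar out of the tin and stand it upright in the grey tray; then turn the knob back to the open mark (0). Leave the base seated in the fixture, never lifting it, and leave the other things on the table alone.

Things in the scene. Friction and masses are not known exactly. Their poses are not given: they have to be found in the camera images.
- fixture: hold-down fixture fixed to the table, place and yaw vary. Aluminium bed 85 (x) x 310 (y) mm on which the tin stands, top 12 mm up, with rails and stops 6 mm high around the tin's foot. Origin: underside, bed centre; z up. Grey housing 100 x 100 mm, 30 mm high, centred at x -105 mm, y 0, carries the clamp knob.
- jaw_tip (a point): lip of the +y jaw, at the middle of its edge facing the tin. Two dark steel jaws at the bed's ends, tops 34 mm up, slide along y; the knob drives both together, 7.2 mm per rad. At the open mark the lips end 5 mm short of the tin's foot; at the hold mark they reach 10 mm over it, 2 mm above it, and keep the tin down
- clamp_knob (a joint): knob angle, rad, grows clockwise from above; 0 = open mark (pointer along the fixture's +x, towards the tin), 2.094 (120 deg) = hold mark; stops at -0.05 and 2.83. Black scale with a tick every 30 deg from 0 to 180; the only long, broad marks are the open mark and, 120 deg clockwise of it, the hold mark. Friction 0.05 N m; stays where left
- knob_grip (a point): clamp knob: plain grey upright grip bar 44 mm long, 14 mm thick, 30 mm high on a 46 mm disc; a white line on one end is the pointer. Point: on the turning axis, half-way up the bar, 53 mm above the table (bar foot 38 mm, top 68 mm). x runs along the bar to the pointer end, z up
- tin_mid (a point): base of the tin: dark foot 70 (x) x 214 (y) x 8 mm under a steel neck 56 x 176 mm (inside 50 x 170, no dividers), 40 mm high. Loose in the bed, y along the bed. Point: its centre, 24 mm above its underside, 36 mm above the table; neck rim at 60 mm. 0.25 kg. Sprung catches grip the lid with some 6 to 14 N, more than base and jars weigh: an unclamped base comes up with the lid
- lid_mid (a point): the tin's deep lid, bare metal, open below, 64 (x) x 184 (y) x 73 mm, walls 3 mm, 0.14 kg. Point: its centre, half-way up. On the tin its lower edge rests on the foot, 20 mm above the table, and covers the neck with 1 mm play each side; catches let go after 26 mm, neck and jars are clear after a rise of 70 mm. Grip it across the 64 mm width
- tray: shallow open grey tray fixed to the table, 250 (x) x 170 (y) mm outside, walls 5 mm thick and 30 mm high, inner floor 5 mm up. Origin: centre of its underside. It may change places with the mat.
- mat: flat cork mat fixed to the table, 270 (x) x 150 (y) mm, 3 mm thick. Origin: centre of its underside.
- jar1_mid (a point): white ceramic jar with steel cap, upright, 66 mm high, 35 mm across, cap (top 20 mm) 36 mm across, 0.07 kg. Point: its centre, half-way up (33 mm). Two to four jars stand in a row of four places 42 mm apart along the tin's y, at first hidden by the lid; tops there 26 mm above the neck rim, 86 mm above the table. None if absent.
- jar2_mid (a point): white ceramic jar with steel cap, upright, 66 mm high, 35 mm across, cap (top 20 mm) 36 mm across, 0.07 kg. Point: its centre, half-way up (33 mm). Two to four jars stand in a row of four places 42 mm apart along the tin's y, at first hidden by the lid; tops there 26 mm above the neck rim, 86 mm above the table. None if absent.
- jar3_mid (a point): white ceramic jar with steel cap, upright, 66 mm high, 35 mm across, cap (top 20 mm) 36 mm across, 0.07 kg. Point: its centre, half-way up (33 mm). Two to four jars stand in a row of four places 42 mm apart along the tin's y, at first hidden by the lid; tops there 26 mm above the neck rim, 86 mm above the table. None if absent.
- jar4_mid (a point): white ceramic jar with steel cap, upright, 66 mm high, 35 mm across, cap (top 20 mm) 36 mm across, 0.07 kg. Point: its centre, half-way up (33 mm). Two to four jars stand in a row of four places 42 mm apart along the tin's y, at first hidden by the lid; tops there 26 mm above the neck rim, 86 mm above the table. None if absent.
- lid: the lid itself; origin at the centre of its lower edge plane, axes as point lid_mid
- jar1: the jar itself; origin at the centre of its underside; None if absent
- jar2: the jar itself; origin at the centre of its underside; None if absent
- jar3: the jar itself; origin at the centre of its underside; None if absent
- jar4: the jar itself; origin at the centre of its underside; None if absent
- disc_case: flat black disc case with a blue cover, 125 x 142 x 10 mm, lying on the table; a bystander, to be left alone. Origin: centre of its underside.
- mug: blue mug, 80 mm across, 90 mm high; a bystander, to be left alone. Origin: centre of its underside.
- tape_roll: brown roll of packing tape standing flat, 100 mm across, 45 mm high; a bystander, to be left alone. Origin: centre of its underside.
- book: green book lying flat, 104 x 174 x 31 mm; a bystander, to be left alone. Origin: centre of its underside.
- glue: small white bottle, 44 mm across, 90 mm high; a bystander, to be left alone. Origin: centre of its underside.
- stapler: black stapler, 150 x 36 x 53 mm; a bystander, to be left alone. Origin: centre of its underside.

How it is judged (in metres and radians):
On the way, in this order (a step that is already met when the one before it is completed fails the run):
1. the clamp knob stands at the hold mark (within 8 degrees) (value of joint clamp_knob between 1.95 and 2.24 rad), for 0.2 s.
2. the lid is drawn clear above the base, with the clamp at the hold mark and the base down (all of step 1 and z of lid_mid in the frame of tin_mid above 0.085 m and z of tin_mid in the frame of fixture between 0.028 and 0.044 m and horizontal distance between tin_mid and fixture below 0.015 m and angle between tin_mid's own z axis and vertical below 0.08 rad), for 0.1 s.
3. the lid stands on the mat and every jar in the tray, with the clamp still at the hold mark (all of step 1 and x of lid_mid in the frame of mat between -0.045 and 0.045 m and y of lid_mid in the frame of mat between -0.045 and 0.045 m and z of lid_mid in the frame of mat between 0.03 and 0.048 m and angle between lid_mid's own z axis and vertical below 0.12 rad and angle between the y axis of lid_mid and the x axis of mat, either way round below 0.45 rad and linear speed of each of lid, jar1, jar2, jar3, jar4 below 0.03 m/s and x of jar1_mid in the frame of tray between -0.112 and 0.112 m and y of jar1_mid in the frame of tray between -0.072 and 0.072 m and z of jar1_mid in the frame of tray between 0.03 and 0.046 m and angle between each of jar1_mid, jar2_mid, jar3_mid, jar4_mid's own z axis and vertical below 0.15 rad and x of jar2_mid in the frame of tray between -0.112 and 0.112 m and y of jar2_mid in the frame of tray between -0.072 and 0.072 m and z of jar2_mid in the frame of tray between 0.03 and 0.046 m and x of jar3_mid in the frame of tray between -0.112 and 0.112 m and y of jar3_mid in the frame of tray between -0.072 and 0.072 m and z of jar3_mid in the frame of tray between 0.03 and 0.046 m and x of jar4_mid in the frame of tray between -0.112 and 0.112 m and y of jar4_mid in the frame of tray between -0.072 and 0.072 m and z of jar4_mid in the frame of tray between 0.03 and 0.046 m), for 0.2 s.
At the end, for the whole second after the job is handed in: Knob back at the open mark within 8 degrees; lid standing open side down on the mat, centre within 45 mm of the mat's centre along each of its axes, long way along the mat within 0.45 rad; every jar upright on the floor of the tray; the base seated in the fixture's bed; all released and at rest (value of joint clamp_knob between -0.2 and 0.14 rad and x of lid_mid in the frame of mat between -0.045 and 0.045 m and y of lid_mid in the frame of mat between -0.045 and 0.045 m and z of lid_mid in the frame of mat between 0.03 and 0.048 m and angle between lid_mid's own z axis and vertical below 0.12 rad and angle between the y axis of lid_mid and the x axis of mat, either way round below 0.45 rad and linear speed of each of lid, jar1, jar2, jar3, jar4 below 0.03 m/s and x of jar1_mid in the frame of tray between -0.112 and 0.112 m and y of jar1_mid in the frame of tray between -0.072 and 0.072 m and z of jar1_mid in the frame of tray between 0.03 and 0.046 m and angle between each of jar1_mid, jar2_mid, jar3_mid, jar4_mid's own z axis and vertical below 0.15 rad and x of jar2_mid in the frame of tray between -0.112 and 0.112 m and y of jar2_mid in the frame of tray between -0.072 and 0.072 m and z of jar2_mid in the frame of tray between 0.03 and 0.046 m and x of jar3_mid in the frame of tray between -0.112 and 0.112 m and y of jar3_mid in the frame of tray between -0.072 and 0.072 m and z of jar3_mid in the frame of tray between 0.03 and 0.046 m and x of jar4_mid in the frame of tray between -0.112 and 0.112 m and y of jar4_mid in the frame of tray between -0.072 and 0.072 m and z of jar4_mid in the frame of tray between 0.03 and 0.046 m and z of tin_mid in the frame of fixture between 0.028 and 0.044 m and horizontal distance between tin_mid and fixture below 0.015 m and angle between tin_mid's own z axis and vertical below 0.08 rad); the robot touches nothing.
It fails at once if the tin's base is lifted out of its bed (more than 20 mm) (z of tin_mid in the frame of fixture above 0.056 m).
It fails at once if a bystander is moved more than 30 mm (distance of any of disc_case, mug, tape_roll, book, glue, stapler from where it was at the start of the episode above 0.03 m).
Of jar1, jar2, jar3, jar4 only 2 to 4 are there at a start; the rules pass over those that are not, and their reading is None.
At some moment in a run one of lid may be knocked a few centimetres aside while the robot is not near it.
Once in a run the grip may slacken for a moment while it holds something.
It also fails if it takes over 210 s, if anything falls off the work surface, if the arm or the gripper's body presses on something with over 40 N, if the wrist force passes 120 N, or if a joint passes its speed limit or range.

## Working session

There is one attempt and no reset: what is moved stays moved. The work goes in short steps, Python scripts to look and compute and a shell command to move; the robot and the scene stay as the last step left them, time stands still between calls to the robot, and variables do not carry over. Pictures are saved under pics/ and viewed, and the job is handed in when it is done.

```bash
ls; mkdir -p pics; cat > h.py <<'E'
import numpy as np, cv2
from scipy.spatial.transform import Rotation as R
from plant import robot, vision, job
def get(n,save=None,crop=None,scale=1):
    im=vision.get_image(n)
    np.savez('last_%s.npz'%n,**{k:np.array(v) for k,v in im.items()})
    if save: sv(im,save,crop,scale)
    return im
def load(n): return dict(np.load('last_%s.npz'%n))
def sv(im,save,crop=None,scale=1):
    p=np.array(im['pixels'])[:,:,::-1]
    if crop: x0,y0,x1,y1=crop; p=p[y0:y1,x0:x1]
    if scale!=1: p=cv2.resize(p,None,fx=scale,fy=scale,interpolation=cv2.INTER_CUBIC)
    cv2.imwrite('pics/'+save,p)
def ray(im,u,v,fish=False):
    a=(u-im['cx'])/im['fx'];b=(v-im['cy'])/im['fy']
    if fish:
        r=np.hypot(a,b); s=np.sin(r)/max(r,1e-9); d=np.array([a*s,b*s,np.cos(r)])
    else: d=np.array([a,b,1.])
    return d
def px(im,u,v,z=None,fish=False):
    """world pos of pixel; z given: intersect plane height z, else depth"""
    d=ray(im,u,v,fish); M=R.from_quat(im['orientation']).as_matrix(); o=np.array(im['xyz'])
    if z is None:
        dep=float(im['z_map'][int(round(v)),int(round(u))]); return o+M@(d/d[2]*dep)
    w=M@d; return o+w*(z-o[2])/w[2]
def cloud(im):
    v,u=np.mgrid[0:400,0:640]; dep=im['z_map']
    P=np.stack([(u-im['cx'])/im['fx']*dep,(v-im['cy'])/im['fy']*dep,dep],-1)
    W=P@R.from_quat(im['orientation']).as_matrix().T+np.array(im['xyz'])
    W[dep==0]=np.nan
    return W
E
python3 - <<'E'
from h import *
print(robot.state())
for n in('scene','side','wrist'):
    im=get(n,n+'0.png'); print(n,im['fx'],im['cx'],im['cy'],im['xyz'],im['orientation'])
E
```

```text
pics
{'time_s': 0.0, 'joints': array([-1.29112358e+00,  3.59518114e-01,  1.51145190e+00,  7.68133149e-07,
        1.27248914e+00, -1.15095218e-01]), 'qvel': array([ 2.75774072e-03, -5.87341357e-04,  1.35330402e-03, -2.41420889e-03,
       -8.97118215e-05, -5.10022838e-04]), 'effort': array([ 6.80097310e-04, -5.27602386e+01, -2.78620040e+01,  4.63780907e-05,
        1.29873111e-02,  2.14773991e-06]), 'ee_pos': array([ 230.57262079, -553.22791796,  252.43833161]), 'tcp_rot': array([-0.58791667,  0.39274221, -0.39173575,  0.58877045]), 'force': array([0.99779569, 0.81334207, 0.51548972]), 'moment': array([ 0.02994273, -0.01252779,  0.02297412]), 'gripper_width': 85.50224722676104}
scene 404.03037772461266 316.87097054673535 196.4546094696768 [1132.3805523   402.26920381 1075.07042527] [ 0.46843308  0.83448843 -0.25513908 -0.13821562]
side 403.59304503496713 317.9814807268305 202.44902935308403 [ 500.92913754 -799.69464269  763.4930058 ] [ 0.90707248 -0.05158599  0.01690104 -0.41745989]
wrist 309.70691628693146 318.8077225912501 194.90528026372274 [ 298.91531641 -524.83118599  373.63134703] [ 0.82340581 -0.54823673 -0.08203419  0.12128376]
```

View pics/scene0.png

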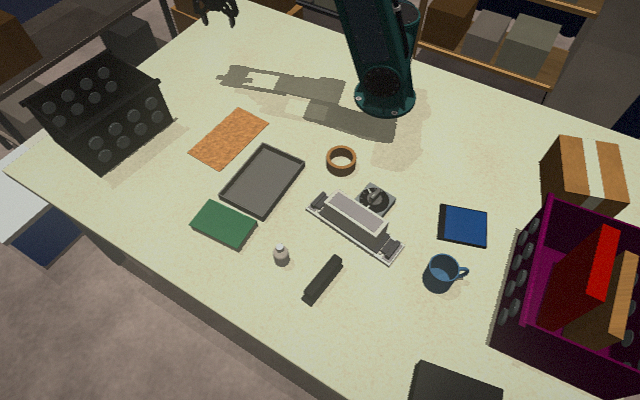

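View pics/side0.png

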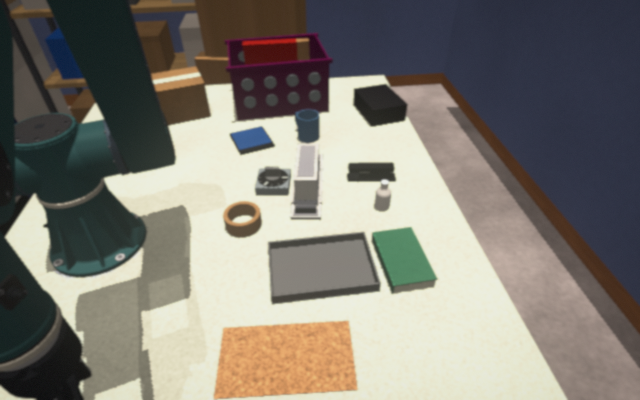

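View pics/wrist0.png

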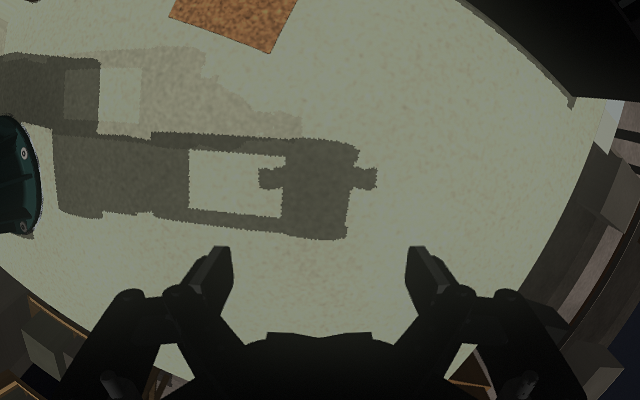

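```bash
python3 - <<'E'
from h import *
im=load('scene'); sv(im,'s_fix.png',(290,160,420,275),6); sv(im,'s_tray.png',(170,90,330,250),4)
E
```

```text
(no output)
```

View pics/s_fix.png

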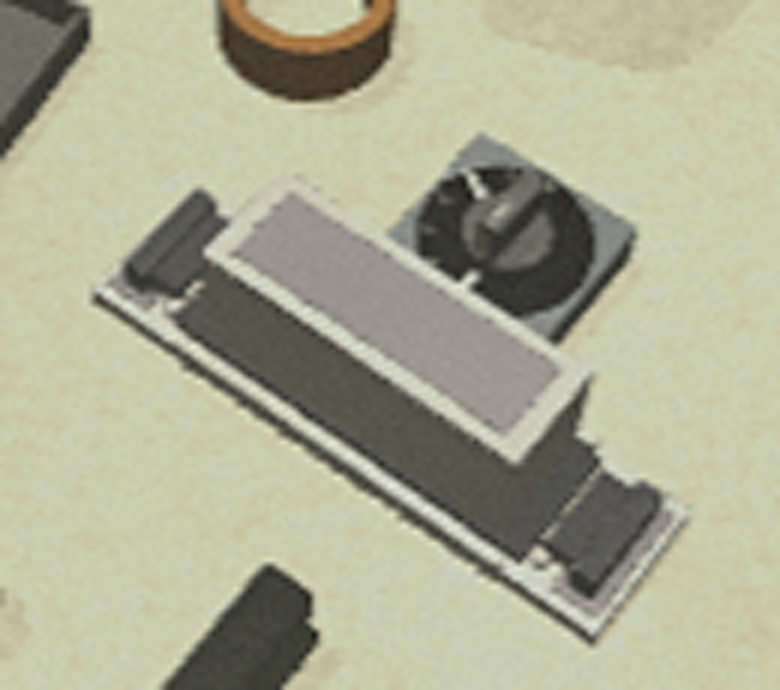

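View pics/s_tray.png

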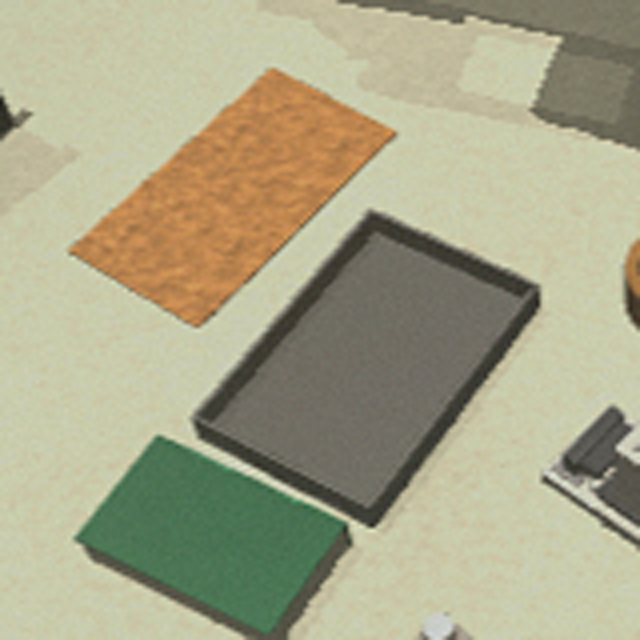

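```bash
python3 - <<'E'
from h import *
im=load('scene')
def f(X,Y,z,n): 
    print(n,px(im,290+X/6-.4,160+Y/6-.4,z).round(1))
f(95,297,12,'bed1');f(595,640,12,'bed2');f(688,512,12,'bed3')
f(480,133,30,'hou1');f(635,235,30,'hou2')
L=[(292,178),(207,252),(520,463),(593,375)]
for p in L: f(*p,93,'lid')
f(508,235,53,'knob'); f(470,283,31,'m1');f(475,182,31,'m2')
def g(X,Y,z,n): print(n,px(im,170+X/4-.4,90+Y/4-.4,z).round(1))
for p in [(272,68),(396,133),(197,325),(72,250)]: g(*p,3,'mat')
for p in [(372,211),(539,289),(373,515),(195,422)]: g(*p,30,'tray')
for p in [(157,437),(348,530),(270,628),(78,540)]: g(*p,31,'book')
W=cloud(im)
for n,(x0,y0,x1,y1) in dict(mug=(415,245,472,300),tape=(320,140,362,180),glue=(268,238,295,270),stapler=(298,248,348,310),disc=(434,200,492,252)).items():
    P=W[y0:y1,x0:x1].reshape(-1,3);P=P[P[:,2]>6]; print(n,P.min(0).round(),P.max(0).round())
P=W[180:250,320:395].reshape(-1,3);P=P[P[:,2]>85]; r=cv2.minAreaRect(P[:,:2].astype(np.float32));print('lidtop',r,np.median(P[:,2]),len(P))
P=W[170:215,350:400].reshape(-1,3);P=P[(P[:,2]>60)&(P[:,2]<75)];print('bar',P.mean(0),cv2.minAreaRect(P[:,:2].astype(np.float32)),len(P))
E
```

```text
bed1 [590.5  17.8  12. ]
bed2 [629.1 321.9  12. ]
bed3 [544.8 331.1  12. ]
hou1 [407.2 144.   30. ]
hou2 [423.5 242.2  30. ]
lid [523.1  93.1  93. ]
lid [582.1  79.6  93. ]
lid [606.5 260.7  93. ]
lid [547.4 268.8  93. ]
knob [472.3 191.   53. ]
m1 [494.2 183.3  31. ]
m2 [437.3 156.6  31. ]
mat [ 335.2 -446.6    3. ]
mat [ 343.4 -298.3    3. ]
mat [ 608.9 -313.6    3. ]
mat [ 601.2 -458.1    3. ]
tray [ 448.6 -245.3   30. ]
tray [446.5 -77.3  30. ]
tray [693.7 -67.6  30. ]
tray [ 697.3 -236.1   30. ]
book [ 724.  -251.8   31. ]
book [714.4 -75.5  31. ]
book [809.3 -75.3  31. ]
book [ 825.8 -242.5   31. ]
mug [441. 370.   6.] [658. 531.  96.]
tape [278. -65.   6.] [441. 109.  52.]
glue [721.  -3.   6.] [791.  70.  95.]
stapler [654.  89.   6.] [841. 261.  60.]
disc [271. 365.   6.] [509. 551.  19.]
lidtop ((566.0878295898438, 172.11752319335938), (185.2307891845703, 66.28632354736328), 82.47351837158203) 94.38018895307641 1330
bar [464.79813998 186.73607454  67.98783158] ((464.17864990234375, 185.97921752929688), (14.429115295410156, 43.249595642089844), 80.11875915527344) 68
```

```bash
python3 - <<'E'
from h import *
s=robot.state(); M=R.from_quat(s['tcp_rot']).as_matrix(); print(M.round(3)); 
x=M[:,0]; print(np.degrees(np.arctan2(x[1],x[0])), np.degrees(s['joints']))
E
```

```text
[[ 0.385 -0.     0.923]
 [-0.923  0.001  0.385]
 [-0.002 -1.     0.   ]]
-67.37966691950534 [-7.39740923e+01  2.05906689e+01  8.65851911e+01 -3.61584026e-04
  7.29112085e+01 -6.59431154e+00]
```

```bash
python3 -m crank '[[[1,30,45,0,0,0,8.5],[1,30,45,0,0,0,8.5],[1,30,45,0,0,0,8.5],[1,30,45,0,0,0,8.5],[1,30,45,0,0,0,8.5],[1,30,45,0,0,0,8.5],[1,30,45,0,0,0,8.5],[1,30,45,0,0,0,8.5]]]'
python3 -m crank '[[[1,0,45,0,0,0,8.5],[1,0,45,0,0,0,8.5],[1,0,45,0,0,0,8.5],[1,0,45,0,0,0,8.5],[1,0,45,0,0,0,8.5],[1,0,45,0,0,0,8.5],[1,0,45,0,0,0,8.5],[1,0,45,0,0,0,8.5]]]'
cat > st.py <<'E'
from h import *
s=robot.state(); M=R.from_quat(s['tcp_rot']).as_matrix(); x=M[:,0]
print('t',round(s['time_s'],2),'pos',s['ee_pos'].round(1),'yaw',np.degrees(np.arctan2(x[1],x[0])).round(1),'down',M[:,1].round(3),'w',round(s['gripper_width'],1),'F',s['force'].round(1),'M',s['moment'].round(2),'q6',np.degrees(s['joints'][5]).round(0))
E
python3 st.py
```

```text
time_s: 0.95
ee_pos: [453.3, -219.1, 253.3]
tcp_rot: [0.707, 0.006, -0.006, -0.707]
force: [0.7, -1.1, -0.6]
gripper_width: 85.1
time_s: 1.75
ee_pos: [452.2, 140.8, 253.3]
tcp_rot: [0.583, 0.4, -0.4, -0.583]
force: [0.6, -0.0, -0.8]
gripper_width: 85.0
t 1.75 pos [452.2 140.8 253.3] yaw 69.0 down [ 0. -0. -1.] w 85.0 F [ 0.6 -0.  -0.8] M [-0.01 -0.02 -0.01] q6 -60.0
```

```bash
python3 -m crank '[[[1,5,22,-20,0,0,7],[1,5,22,0,0,0,7],[1,0,0,0,0,0,0],[1,0,0,0,0,0,0]]]'
python3 - <<'E'
import st
from h import *
im=get('wrist','w1.png'); print(im['xyz'],R.from_quat(im['orientation']).as_matrix().round(2))
E
```

```text
time_s: 2.15
ee_pos: [462.4, 182.9, 233.1]
tcp_rot: [0.531, 0.466, -0.467, -0.531]
force: [-1.0, 0.6, 0.3]
gripper_width: 85.9
t 2.15 pos [462.4 182.9 233.1] yaw 82.6 down [-0.001 -0.001 -1.   ] w 85.9 F [-1.   0.6  0.3] M [-0.02  0.05  0.01] q6 -69.0
[389.53314612 192.84625355 354.20028379] [[ 0.13  0.95  0.29]
 [ 0.99 -0.12 -0.04]
 [-0.    0.29 -0.96]]
```

View pics/w1.png

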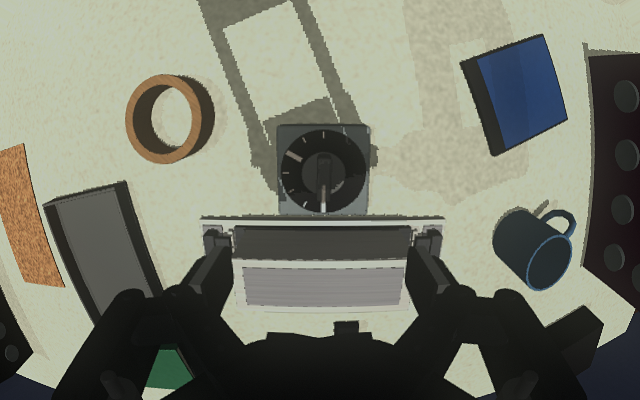

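```bash
python3 - <<'E'
from h import *
im=load('wrist'); sv(im,'w1c.png',(270,115,380,225),6)
E
```

```text
(no output)
```

View pics/w1c.png

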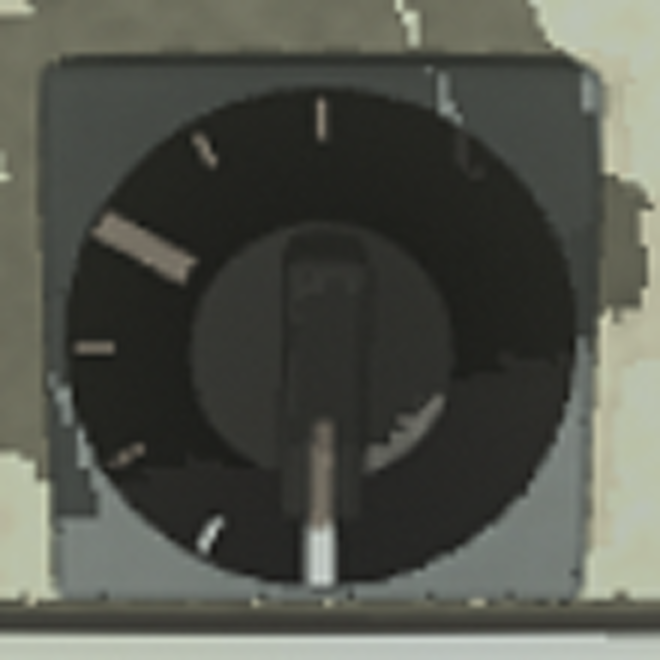

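```bash
python3 - <<'E'
from h import *
im=load('wrist')
g=lambda X,Y,z:print(px(im,270+X/6-.4,115+Y/6-.4,z,True).round(1))
g(322,347,37); g(321,337,30);g(327,265,68);g(320,405,68);g(320,585,31)
E
```

```text
[460.4 188.1  37. ]
[460.1 188.1  30. ]
[440.5 191.   68. ]
[462.8 187.1  68. ]
[506.3 182.1  31. ]
```

```bash
python3 -m crank '[[[1,0,4,-45,0,0,0],[1,0,0,-45,0,0,0],[1,0,0,-40,0,0,0],[1,0,0,-20,0,0,0],[1,0,0,-10,0,0,0],[1,0,0,0,0,0,0],[1,0,0,0,0,0,0]]]'; python3 st.py
```

```text
time_s: 2.9
ee_pos: [463.5, 186.7, 74.2]
tcp_rot: [0.532, 0.467, -0.466, -0.531]
force: [0.9, -0.3, 0.3]
gripper_width: 85.3
t 2.9 pos [463.5 186.7  74.2] yaw 82.5 down [ 0.001  0.    -1.   ] w 85.3 F [ 0.9 -0.3  0.3] M [ 0.03 -0.02  0.04] q6 -69.0
```

```bash
python3 -m crank '[[[0.3,-1,0,-10,0,0,0],[-0.3,0,0,0,0,0,0],[-1,0,0,0,0,0,0],[-1,0,0,0,0,0,0],[-1,0,0,0,0,0,0],[-1,0,0,0,0,0,0]]]'; python3 st.py
python3 -c "
from h import *
get('scene','k1.png',(330,160,420,240),7)"
```

```text
time_s: 3.5
ee_pos: [461.8, 187.4, 63.7]
tcp_rot: [0.531, 0.467, -0.467, -0.531]
force: [-1.6, 1.2, 5.3]
gripper_width: 12.9
t 3.5 pos [461.8 187.4  63.7] yaw 82.6 down [ 0.001  0.    -1.   ] w 12.9 F [-1.6  1.2  5.3] M [0.27 0.22 0.02] q6 -69.0
```

View pics/k1.png

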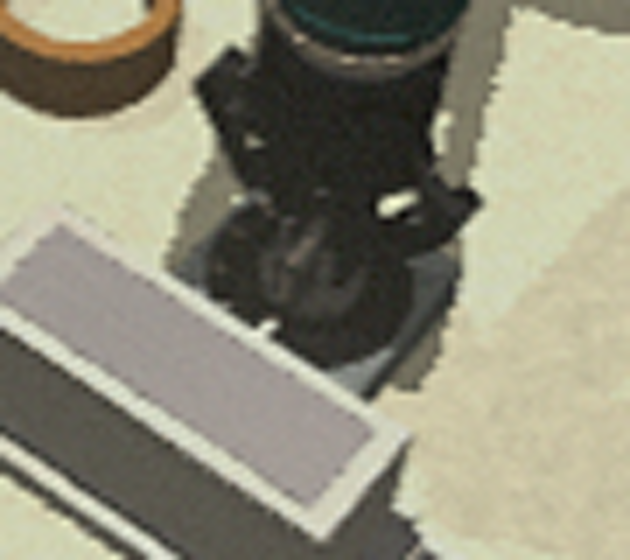

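```bash
python3 -m crank '[[[-1,0,0,0,0,0,-8],[-1,0,0,0,0,0,-8],[-1,0,0,0,0,0,-8],[-1,0,0,0,0,0,-8],[-1,0,0,0,0,0,-8],[-1,0,0,0,0,0,-8],[-1,0,0,0,0,0,-8],[-1,0,0,0,0,0,0]]]'; python3 st.py
python3 -m crank '[[[-1,0,0,0,0,0,-8],[-1,0,0,0,0,0,-8],[-1,0,0,0,0,0,-8],[-1,0,0,0,0,0,-8],[-1,0,0,0,0,0,-8],[-1,0,0,0,0,0,-8],[-1,0,0,0,0,0,-8],[-1,0,0,0,0,0,0]]]'; python3 st.py
```

```text
time_s: 4.35
ee_pos: [461.6, 186.9, 63.7]
tcp_rot: [0.688, 0.161, -0.162, -0.688]
force: [-1.9, -0.3, 6.2]
gripper_width: 13.0
t 4.35 pos [461.6 186.9  63.7] yaw 26.4 down [-0. -0. -1.] w 13.0 F [-1.9 -0.3  6.2] M [-0.01  0.3  -0.08] q6 -12.0
time_s: 5.15
ee_pos: [461.1, 187.0, 63.7]
tcp_rot: [0.684, -0.181, 0.18, -0.684]
force: [-3.2, -0.1, 8.4]
gripper_width: 12.7
t 5.15 pos [461.1 187.   63.7] yaw -29.6 down [-0.001 -0.    -1.   ] w 12.7 F [-3.2 -0.1  8.4] M [ 0.03  0.46 -0.05] q6 44.0
```

```bash
python3 -m crank '[[[-1,0,0,0,0,0,-4],[-1,0,0,0,0,0,-4],[-1,0,0,0,0,0,0],[-1,0,0,0,0,0,0],[-1,0,0,0,0,0,0]]]'; python3 st.py
```

```text
time_s: 5.65
ee_pos: [461.0, 187.0, 63.7]
tcp_rot: [0.67, -0.227, 0.226, -0.67]
force: [-3.1, 0.5, 8.1]
gripper_width: 13.0
t 5.65 pos [461.  187.   63.7] yaw -37.4 down [-0.001  0.    -1.   ] w 13.0 F [-3.1  0.5  8.1] M [ 0.14  0.52 -0.03] q6 51.0
```

```bash
python3 -m crank '[[[0,0,0,0,0,0,0],[0,0,0,0,0,0,0],[0,0,0,0,0,0,0],[0,0,0,30,0,0,0],[0,0,0,50,0,0,0],[1,0,0,50,0,0,0],[1,0,0,40,0,0,0],[1,0,0,0,0,0,0]]]'; python3 st.py
python3 -c "
from h import *
get('scene','k2.png',(290,150,420,270),6)
get('wrist','w2.png')"
```

```text
time_s: 6.45
ee_pos: [465.5, 188.0, 238.9]
tcp_rot: [-0.668, 0.223, -0.23, 0.672]
force: [1.4, 0.0, 0.2]
gripper_width: 83.3
t 6.45 pos [465.5 188.  238.9] yaw -37.4 down [ 0.011  0.003 -1.   ] w 83.3 F [1.4 0.  0.2] M [ 0.01 -0.05  0.02] q6 51.0
```

View pics/k2.png

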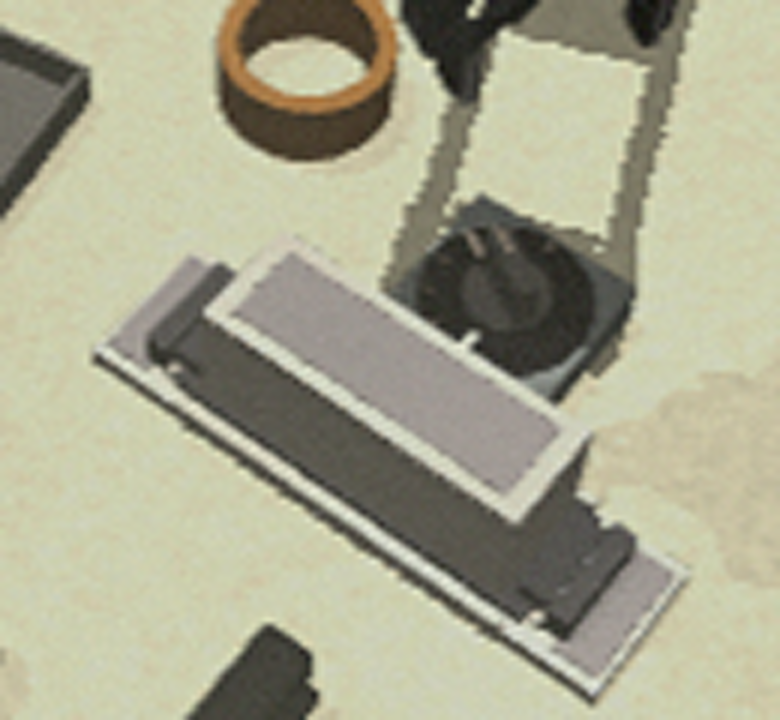

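View pics/w2.png

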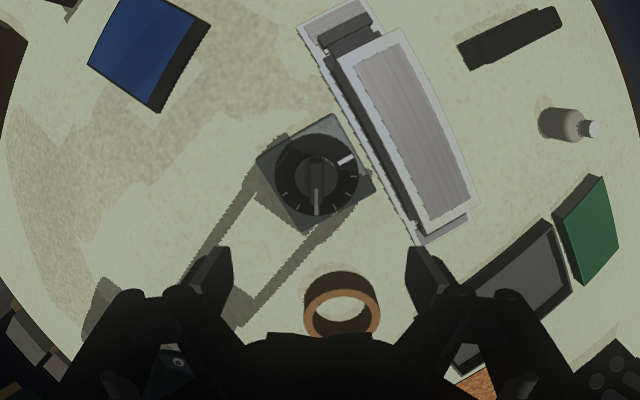

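```bash
python3 - <<'E'
from h import *
im=load('wrist'); sv(im,'w2c.png',(255,110,380,235),6)
E
```

```text
(no output)
```

View pics/w2c.png

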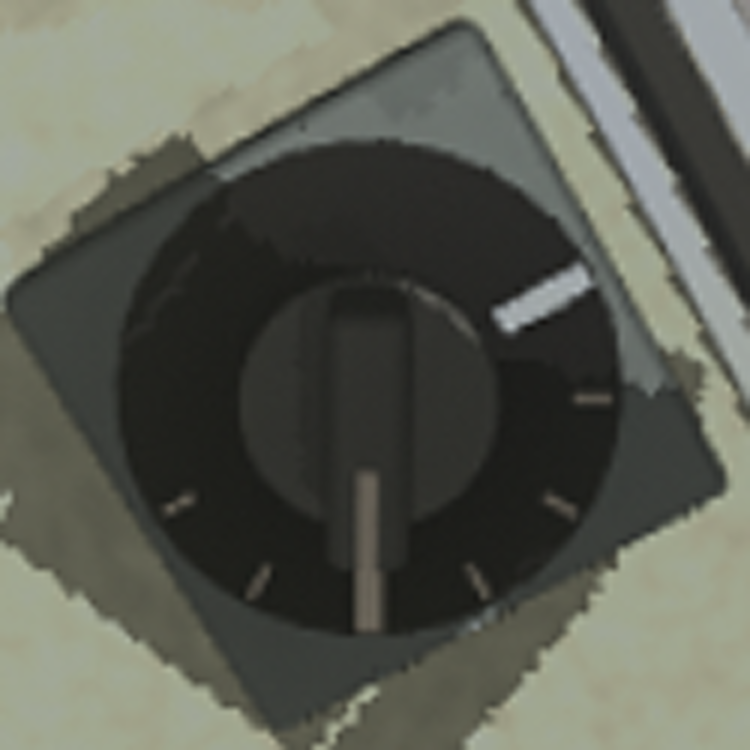

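```bash
python3 -m crank '[[[1,25,-3,-15,0,0,7.5],[1,25,-3,-15,0,0,7.5],[1,25,-3,-15,0,0,7.5],[1,27,-4,-15,0,0,7.5],[1,0,0,0,0,0,0],[1,0,0,0,0,0,0],[1,0,0,0,0,0,0]]]'; python3 st.py;python3 -c "
from h import *
get('wrist','w3.png')"
```

```text
time_s: 7.25
ee_pos: [562.0, 173.9, 172.2]
tcp_rot: [0.706, -0.047, 0.045, -0.705]
force: [0.1, 0.5, 0.3]
gripper_width: 85.4
t 7.25 pos [562.  173.9 172.2] yaw -7.5 down [-0.003 -0.    -1.   ] w 85.4 F [0.1 0.5 0.3] M [ 0.03 -0.05 -0.01] q6 18.0
```

View pics/w3.png

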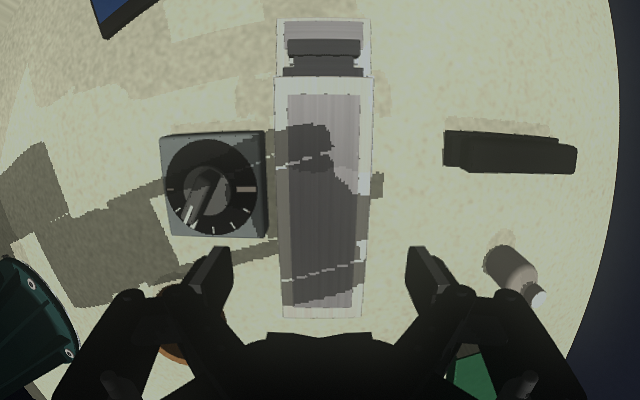

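```bash
python3 -m crank '[[[1,3.5,0,-40,0,0,0],[1,0,0,-35,0,0,0],[1,0,0,-20,0,0,0],[1,0,0,-15,0,0,0],[1,0,0,0,0,0,0],[1,0,0,0,0,0,0]]]'; python3 st.py
python3 -m crank '[[[-1,0,0,0,0,0,0],[-1,0,0,0,0,0,0],[-1,0,0,0,0,0,0],[-1,0,0,0,0,0,0],[-1,0,0,0,0,0,0]]]'; python3 st.py
```

```text
time_s: 7.9
ee_pos: [566.8, 174.2, 63.9]
tcp_rot: [-0.706, 0.046, -0.046, 0.706]
force: [-0.2, -0.4, 0.4]
gripper_width: 85.2
t 7.9 pos [566.8 174.2  63.9] yaw -7.4 down [ 0.  0. -1.] w 85.2 F [-0.2 -0.4  0.4] M [ 0.02 -0.03 -0.04] q6 18.0
time_s: 8.4
ee_pos: [566.5, 174.3, 64.8]
tcp_rot: [-0.705, 0.046, -0.045, 0.706]
force: [-3.5, 1.2, 6.7]
gripper_width: 63.5
t 8.4 pos [566.5 174.3  64.8] yaw -7.4 down [-0.  0. -1.] w 63.5 F [-3.5  1.2  6.7] M [ 0.13  0.83 -0.06] q6 18.0
```

Gripped at 63.5 mm. Draw up, slowly through the catches.

```bash
python3 -m crank '[[[-1,0,0,5,0,0,0],[-1,0,0,5,0,0,0],[-1,0,0,5,0,0,0],[-1,0,0,5,0,0,0],[-1,0,0,5,0,0,0],[-1,0,0,5,0,0,0],[-1,0,0,5,0,0,0],[-1,0,0,5,0,0,0]]]'; python3 st.py;python3 -c "
from h import *
get('scene','l1.png',(290,130,420,270),5)"
```

```text
time_s: 9.2
ee_pos: [567.5, 174.1, 104.5]
tcp_rot: [-0.706, 0.045, -0.046, 0.706]
force: [-1.2, 0.9, -4.0]
gripper_width: 63.2
t 9.2 pos [567.5 174.1 104.5] yaw -7.4 down [ 0.001  0.    -1.   ] w 63.2 F [-1.2  0.9 -4. ] M [ 0.26  0.26 -0.04] q6 18.0
```

View pics/l1.png

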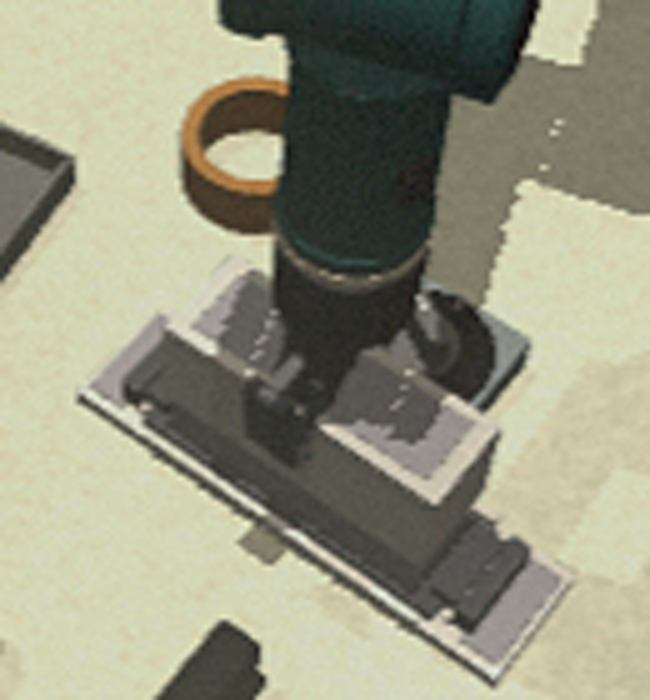

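```bash
python3 -m crank '[[[-1,0,0,10,0,0,0],[-1,0,0,10,0,0,0],[-1,0,0,15,0,0,0],[-1,0,0,15,0,0,0],[-1,0,0,15,0,0,0],[-1,0,0,15,0,0,0],[-1,0,0,10,0,0,0],[-1,0,0,0,0,0,0]]]'; python3 st.py;python3 -c "
from h import *
get('scene','l2.png',(260,100,420,270),4)
get('side','l2s.png',(220,90,380,250),4)"
```

```text
time_s: 10.05
ee_pos: [568.6, 174.2, 195.5]
tcp_rot: [-0.705, 0.044, -0.047, 0.706]
force: [-0.1, 0.8, -1.2]
gripper_width: 63.6
t 10.05 pos [568.6 174.2 195.5] yaw -7.4 down [ 0.004  0.001 -1.   ] w 63.6 F [-0.1  0.8 -1.2] M [-0.01 -0.01 -0.1 ] q6 18.0
```

View pics/l2.png

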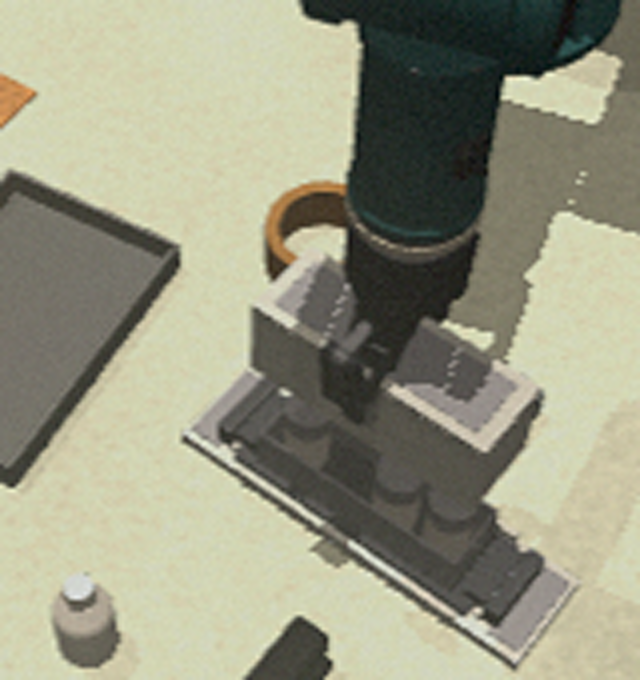

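View pics/l2s.png

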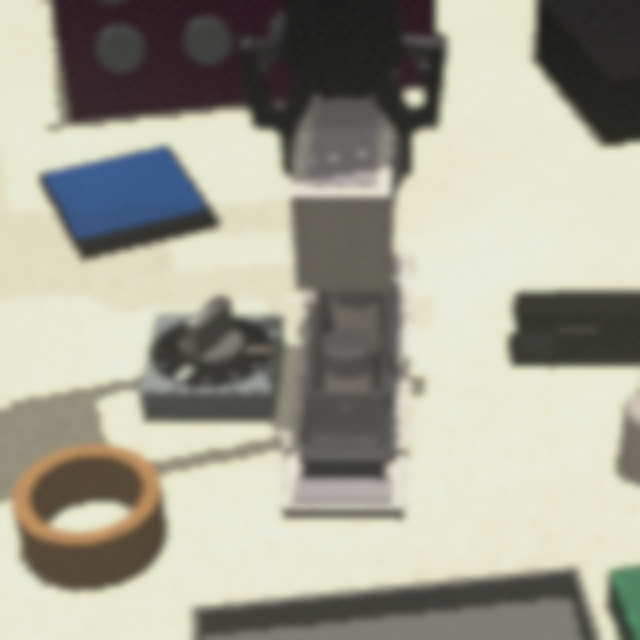

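```bash
python3 -m crank '[[[-1,-2,-20,0,0,0,-3],[-1,-8,-40,0,0,0,-7],[-1,-8,-45,0,0,0,-7.5],[-1,-8,-45,0,0,0,-7.5],[-1,-8,-45,0,0,0,-7.5],[-1,-8,-45,0,0,0,-7.5],[-1,-8,-45,0,0,0,-7.5],[-1,-8,-45,0,0,0,-7.5]]]'; python3 st.py
python3 -m crank '[[[-1,-8,-45,0,0,0,-7.5],[-1,-8,-45,0,0,0,-7.5],[-1,-8,-45,0,0,0,-7.5],[-1,-8,-45,0,0,0,-7.5],[-1,-4,-35,0,0,0,-0.6],[-1,0,-8,0,0,0,0],[-1,0,0,0,0,0,0],[-1,0,0,0,0,0,0]]]'; python3 st.py;python3 -c "
from h import *
get('scene','m1.png')
"
```

```text
time_s: 10.95
ee_pos: [508.0, -157.5, 192.4]
tcp_rot: [0.604, -0.368, 0.367, -0.604]
force: [0.9, 1.0, -1.8]
gripper_width: 63.5
t 10.95 pos [ 508.  -157.5  192.4] yaw -62.7 down [-0.001  0.001 -1.   ] w 63.5 F [ 0.9  1.  -1.8] M [ 0.01 -0.05  0.01] q6 38.0
time_s: 11.75
ee_pos: [472.7, -377.6, 192.4]
tcp_rot: [-0.487, 0.514, -0.512, 0.487]
force: [-0.0, 1.1, -2.0]
gripper_width: 63.9
t 11.75 pos [ 472.7 -377.6  192.4] yaw -93.0 down [-0.001  0.002 -1.   ] w 63.9 F [-0.   1.1 -2. ] M [-0.03  0.04  0.02] q6 48.0
```

View pics/m1.png

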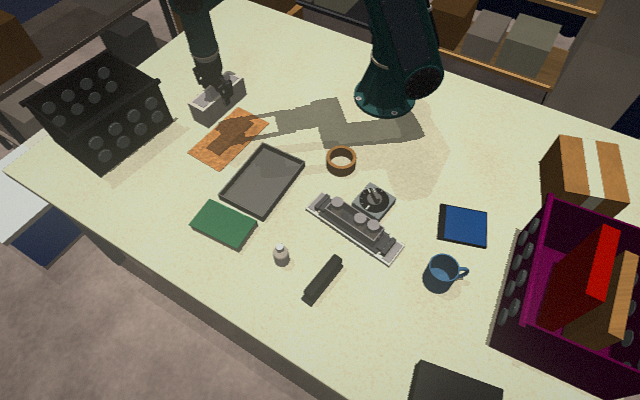

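```bash
python3 -m crank '[[[-1,0,0,-35,0,0,0],[-1,0,0,-40,0,0,0],[-1,0,0,-35,0,0,0],[-1,0,0,-20,0,0,0],[-1,0,0,-8,0,0,0],[-1,0,0,-4,0,0,0],[-1,0,0,-2,0,0,0],[-1,0,0,0,0,0,0]]]'; python3 st.py
```

```text
time_s: 12.6
ee_pos: [473.9, -379.3, 50.3]
tcp_rot: [0.487, -0.512, 0.513, -0.487]
force: [-0.3, -0.1, -1.4]
gripper_width: 63.2
t 12.6 pos [ 473.9 -379.3   50.3] yaw -93.0 down [ 0.001 -0.001 -1.   ] w 63.2 F [-0.3 -0.1 -1.4] M [-0.04 -0.02 -0.01] q6 48.0
```

```bash
python3 -m crank '[[[-1,0,0,-1.5,0,0,0],[-1,0,0,-1.5,0,0,0],[-1,0,0,0,0,0,0],[-1,0,0,0,0,0,0]]]'; python3 st.py
```

```text
time_s: 13.0
ee_pos: [473.8, -379.6, 47.9]
tcp_rot: [0.487, -0.512, 0.514, -0.487]
force: [-0.8, 0.9, 7.0]
gripper_width: 63.3
t 13.0 pos [ 473.8 -379.6   47.9] yaw -93.0 down [ 0.002 -0.001 -1.   ] w 63.3 F [-0.8  0.9  7. ] M [0.4  0.16 0.06] q6 48.0
```

Contact with the mat (7 N). Release and rise.

```bash
python3 -m crank '[[[1,0,0,0,0,0,0],[1,0,0,0,0,0,0],[1,0,0,0,0,0,0],[1,0,0,15,0,0,0],[1,0,0,40,0,0,0],[1,0,0,50,0,0,0],[1,0,0,50,0,0,0],[1,0,0,0,0,0,0]]]'; python3 st.py;python3 -c "
from h import *
im=get('scene','m2.png',(170,50,430,270),3)
sv(im,'m2f.png',(290,160,420,275),6)
W=cloud(im)
P=W[90:180,180:280].reshape(-1,3);P=P[(P[:,2]>70)&(P[:,2]<85)];print(cv2.minAreaRect(P[:,:2].astype(np.float32)),np.median(P[:,2]))
"
```

```text
time_s: 13.8
ee_pos: [476.7, -382.4, 210.0]
tcp_rot: [0.487, -0.508, 0.518, -0.487]
force: [0.1, -1.2, -0.1]
gripper_width: 85.2
t 13.8 pos [ 476.7 -382.4  210. ] yaw -93.0 down [ 0.01 -0.01 -1.  ] w 85.2 F [ 0.1 -1.2 -0.1] M [-0.02 -0.01 -0.04] q6 48.0
((475.62347412109375, -380.2723693847656), (70.2213363647461, 186.74002075195312), 87.51842498779297) 77.34003268054926
```

View pics/m2.png

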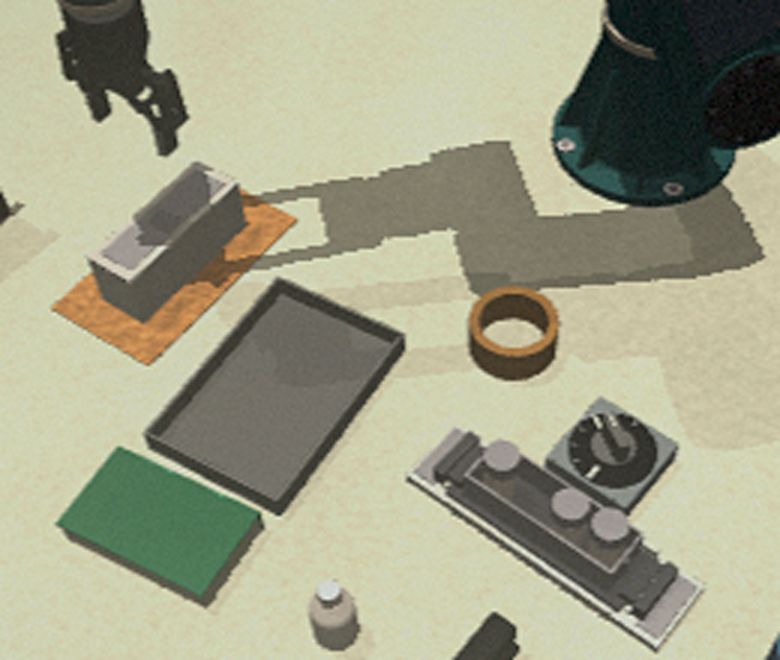

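View pics/m2f.png

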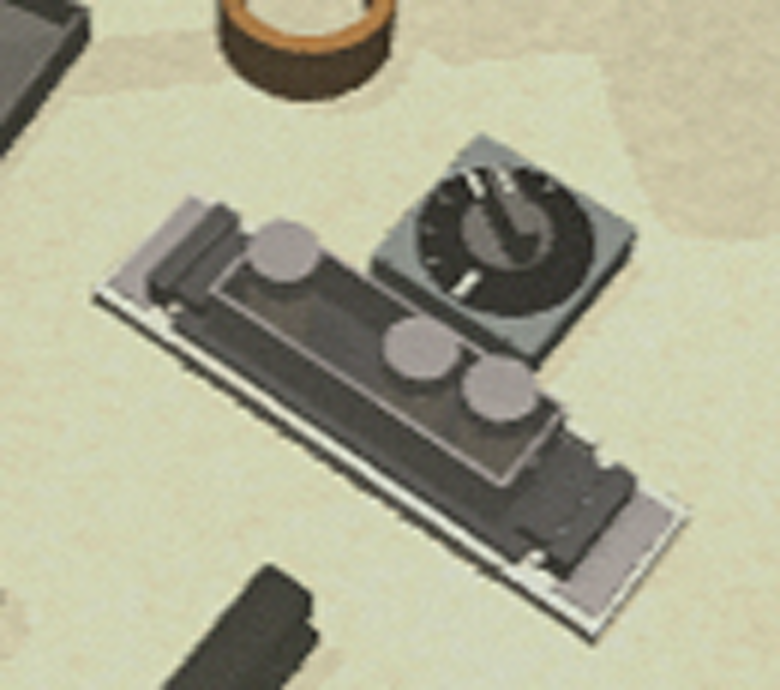

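```bash
python3 - <<'E'
from h import *
im=load('scene')
for X,Y in [(285,252),(422,348),(500,390)]: print(px(im,290+X/6-.4,160+Y/6-.4,86).round(1), px(im,290+X/6-.4,160+Y/6-.4).round(1))
y=np.array([.129,.992]);c=np.array([566,174])
for k in (-63,-21,21,63): print((c+k*y).round(1))
E
```

```text
[558.5 109.7  86. ] [558.4 109.7  85.7]
[571.9 192.3  86. ] [573.8 193.   89.4]
[573.2 234.2  86. ] [573.  234.2  85.8]
[557.9 111.5]
[563.3 153.2]
[568.7 194.8]
[574.1 236.5]
```

```bash
python3 -m crank '[[[1,7,25,0,0,0,5],[1,7,40,0,0,0,7.5],[1,7,45,0,0,0,7.5],[1,7,45,0,0,0,7.5],[1,7,45,0,0,0,7.5],[1,7,45,0,0,0,7.5],[1,7,45,0,0,0,7.5],[1,7,45,0,0,0,7.5]]]'
python3 -m crank '[[[1,7,45,0,0,0,7.5],[1,7,45,-10,0,0,7.5],[1,8,40,-15,0,0,7.5],[1,8,24,-20,0,0,5.6],[1,0,0,0,0,0,0],[1,0,0,0,0,0,0],[1,0,0,0,0,0,0]]]'; python3 st.py;python3 -c "
from h import *
get('wrist','w4.png')"
```

```text
time_s: 14.65
ee_pos: [528.2, -42.0, 200.6]
tcp_rot: [0.674, -0.214, 0.213, -0.674]
force: [1.2, -0.9, 0.5]
gripper_width: 85.6
time_s: 15.35
ee_pos: [558.9, 109.1, 156.4]
tcp_rot: [0.706, -0.046, 0.046, -0.705]
force: [-0.3, -0.9, 0.4]
gripper_width: 85.1
t 15.35 pos [558.9 109.1 156.4] yaw -7.5 down [-0.001 -0.    -1.   ] w 85.1 F [-0.3 -0.9  0.4] M [-0.02  0.01 -0.03] q6 12.0
```

View pics/w4.png

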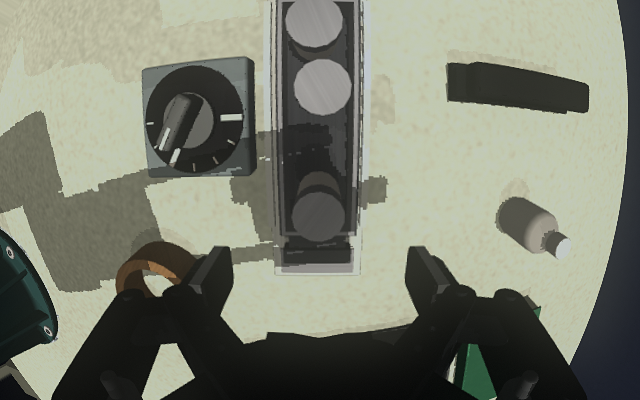

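```bash
python3 -m crank '[[[1,0,0,-35,0,0,0],[1,0,0,-25,0,0,0],[1,0,0,-11,0,0,0],[0.2,0,0,0,0,0,0],[-1,0,0,0,0,0,0],[-1,0,0,0,0,0,0],[-1,0,0,0,0,0,0],[-1,0,0,0,0,0,0]]]'; python3 st.py
```

```text
time_s: 16.2
ee_pos: [560.2, 110.1, 86.9]
tcp_rot: [-0.706, 0.045, -0.046, 0.706]
force: [-1.1, -0.8, 4.8]
gripper_width: 34.3
t 16.2 pos [560.2 110.1  86.9] yaw -7.4 down [ 0.002  0.    -1.   ] w 34.3 F [-1.1 -0.8  4.8] M [-0.09  0.11  0.08] q6 12.0
```

```bash
python3 -m crank '[[[-1,0,0,10,0,0,0],[-1,0,0,20,0,0,0],[-1,0,0,25,0,0,0],[-1,0,0,20,0,0,0],[-1,0,0,10,0,0,0],[-1,0,0,0,0,0,0]]]'; python3 st.py
python3 -m crank '[[[-1,-5,-25,0,0,0,0],[-1,-5,-40,0,0,0,0],[-1,-5,-45,0,0,0,0],[-1,-5,-45,0,0,0,0],[-1,-5,-45,0,0,0,0],[-1,-5,-40,0,0,0,0],[-1,-5,-40,0,0,0,0],[-1,-5,-20,0,0,0,0]]]'; python3 st.py
```

```text
time_s: 16.8
ee_pos: [560.3, 110.2, 172.3]
tcp_rot: [-0.705, 0.044, -0.047, 0.706]
force: [1.1, -0.6, -1.7]
gripper_width: 33.9
t 16.8 pos [560.3 110.2 172.3] yaw -7.4 down [ 0.004  0.    -1.   ] w 33.9 F [ 1.1 -0.6 -1.7] M [0.04 0.01 0.02] q6 12.0
time_s: 17.6
ee_pos: [518.4, -193.0, 169.3]
tcp_rot: [0.706, -0.047, 0.046, -0.705]
force: [-0.2, -1.0, 0.0]
gripper_width: 34.0
t 17.6 pos [ 518.4 -193.   169.3] yaw -7.5 down [-0.001 -0.    -1.   ] w 34.0 F [-0.2 -1.   0. ] M [-0.03 -0.   -0.05] q6 -20.0
```

```bash
python3 -m crank '[[[-1,0,0,-20,0,0,0],[-1,0,0,-35,0,0,0],[-1,0,0,-25,0,0,0],[-1,0,0,-10,0,0,0],[-1,0,0,0,0,0,0],[-1,0,0,0,0,0,0]]]'; python3 st.py
python3 -c "
from h import *
get('side','j1s.png',(200,190,420,330),3)"
```

```text
time_s: 18.2
ee_pos: [519.5, -190.1, 80.6]
tcp_rot: [0.706, -0.045, 0.046, -0.706]
force: [0.8, -0.5, -0.1]
gripper_width: 34.3
t 18.2 pos [ 519.5 -190.1   80.6] yaw -7.4 down [ 0. -0. -1.] w 34.3 F [ 0.8 -0.5 -0.1] M [-0.06 -0.01 -0.02] q6 -20.0
```

View pics/j1s.png

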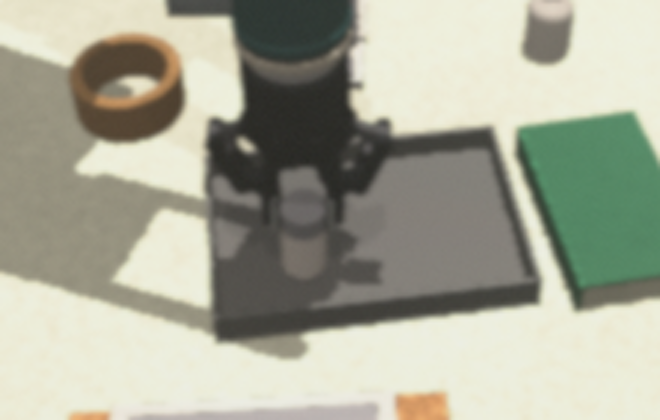

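```bash
python3 -m crank '[[[-1,0,0,-4,0,0,0],[-1,0,0,-3,0,0,0],[-1,0,0,-1,0,0,0],[-1,0,0,-1,0,0,0],[-1,0,0,0,0,0,0]]]'; python3 st.py
```

```text
time_s: 18.75
ee_pos: [519.2, -190.1, 71.9]
tcp_rot: [0.706, -0.045, 0.046, -0.706]
force: [-1.2, 0.9, 4.8]
gripper_width: 34.4
t 18.75 pos [ 519.2 -190.1   71.9] yaw -7.4 down [ 0. -0. -1.] w 34.4 F [-1.2  0.9  4.8] M [0.1  0.24 0.  ] q6 -20.0
```

```bash
python3 -m crank '[[[0.3,0,0,0,0,0,0],[0.3,0,0,0,0,0,0],[0.3,0,0,0,0,0,0],[0.3,0,0,15,0,0,0],[0.3,0,0,30,0,0,0],[0.3,0,0,45,0,0,0],[1,5,25,0,0,0,0],[1,5,40,0,0,0,0]]]'
python3 -m crank '[[[1,6,45,0,0,0,0],[1,6,45,0,0,0,0],[1,6,45,0,0,0,0],[1,6,45,0,0,0,0],[1,6,45,0,0,0,0],[1,6,45,0,0,0,0],[1,6,40,0,0,0,0],[1,0,8,0,0,0,0]]]'
python3 -m crank '[[[1,0,0,0,0,0,0],[1,0,0,0,0,0,0],[1,0,0,0,0,0,0]]]'; python3 st.py
python3 -c "
from h import *
get('wrist','w5.png');get('scene','s5.png',(170,90,430,270),3)"
```

```text
time_s: 19.55
ee_pos: [531.1, -126.6, 163.2]
tcp_rot: [0.706, -0.045, 0.048, -0.705]
force: [0.2, 0.4, -0.7]
gripper_width: 82.1
time_s: 20.35
ee_pos: [571.7, 197.2, 161.3]
tcp_rot: [-0.705, 0.044, -0.045, 0.706]
force: [-0.2, -0.6, 0.4]
gripper_width: 85.6
time_s: 20.65
ee_pos: [570.9, 191.5, 161.1]
tcp_rot: [0.706, -0.046, 0.046, -0.705]
force: [-0.6, 0.6, -0.2]
gripper_width: 85.4
t 20.65 pos [570.9 191.5 161.1] yaw -7.5 down [-0.001 -0.001 -1.   ] w 85.4 F [-0.6  0.6 -0.2] M [-0.02  0.03 -0.02] q6 19.0
```

View pics/w5.png

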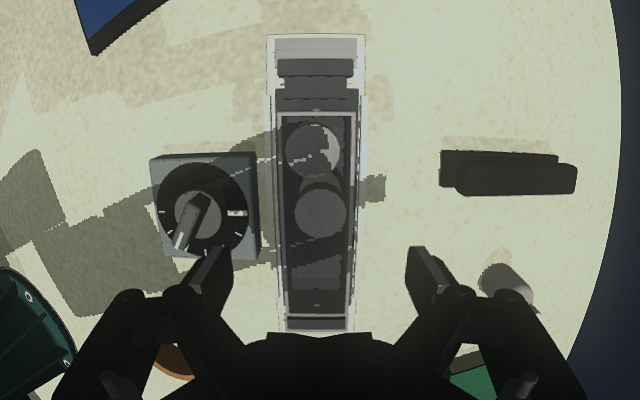

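View pics/s5.png

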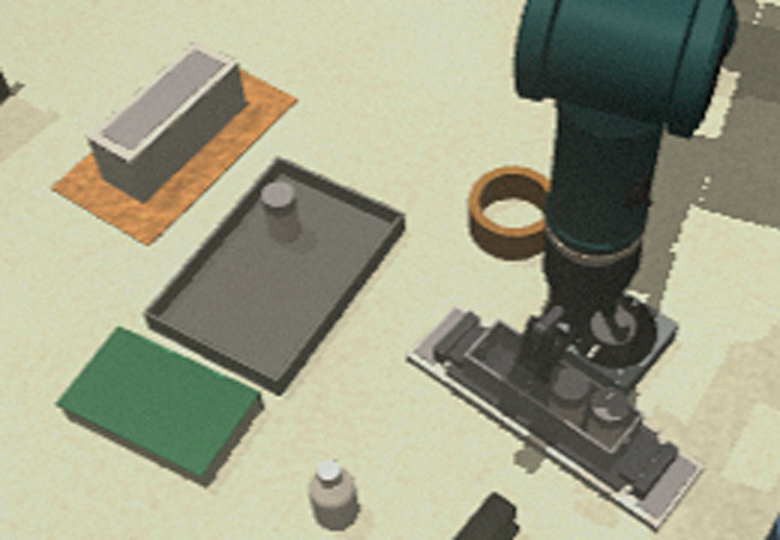

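```bash
python3 -m crank '[[[1,0,1,-35,0,0,0],[1,0,0,-28,0,0,0],[1,0,0,-12,0,0,0],[0.2,0,0,0,0,0,0],[-1,0,0,0,0,0,0],[-1,0,0,0,0,0,0],[-1,0,0,0,0,0,0],[-1,0,0,0,0,0,0]]]'; python3 st.py
python3 -m crank '[[[-1,0,0,10,0,0,0],[-1,0,0,20,0,0,0],[-1,0,0,25,0,0,0],[-1,0,0,20,0,0,0],[-1,0,0,10,0,0,0],[-1,0,0,0,0,0,0]]]'; python3 st.py
```

```text
time_s: 21.55
ee_pos: [572.3, 194.2, 88.0]
tcp_rot: [-0.705, 0.044, -0.046, 0.706]
force: [-0.8, -0.5, 8.0]
gripper_width: 33.7
t 21.55 pos [572.3 194.2  88. ] yaw -7.4 down [ 0.003  0.001 -1.   ] w 33.7 F [-0.8 -0.5  8. ] M [-0.15  0.09  0.02] q6 20.0
time_s: 22.15
ee_pos: [572.2, 194.3, 173.3]
tcp_rot: [-0.705, 0.044, -0.047, 0.706]
force: [-0.4, 0.1, -0.9]
gripper_width: 33.7
t 22.15 pos [572.2 194.3 173.3] yaw -7.4 down [ 0.003  0.001 -1.   ] w 33.7 F [-0.4  0.1 -0.9] M [ 0.01 -0.02  0.02] q6 20.0
```

```bash
python3 -m crank '[[[-1,5,-25,0,0,0,0],[-1,5,-40,0,0,0,0],[-1,6,-45,0,0,0,0],[-1,6,-45,0,0,0,0],[-1,6,-45,0,0,0,0],[-1,6,-45,0,0,0,0],[-1,6,-45,0,0,0,0],[-1,6,-40,0,0,0,0]]]'
python3 -m crank '[[[-1,6,-35,0,0,0,0],[-1,1,-18,0,0,0,0],[-1,0,0,-20,0,0,0],[-1,0,0,-35,0,0,0],[-1,0,0,-25,0,0,0],[-1,0,0,-10,0,0,0],[-1,0,0,0,0,0,0],[-1,0,0,0,0,0,0]]]'; python3 st.py
python3 -c "
from h import *
get('side','j2s.png',(200,190,420,330),3)"
```

```text
time_s: 22.95
ee_pos: [616.3, -138.0, 169.9]
tcp_rot: [-0.705, 0.046, -0.045, 0.706]
force: [1.2, 0.8, 0.5]
gripper_width: 33.9
time_s: 23.75
ee_pos: [624.6, -188.7, 81.8]
tcp_rot: [0.706, -0.045, 0.046, -0.706]
force: [-1.1, -0.4, -0.4]
gripper_width: 33.9
t 23.75 pos [ 624.6 -188.7   81.8] yaw -7.4 down [ 0. -0. -1.] w 33.9 F [-1.1 -0.4 -0.4] M [-0.08  0.01 -0.03] q6 -16.0
```

View pics/j2s.png

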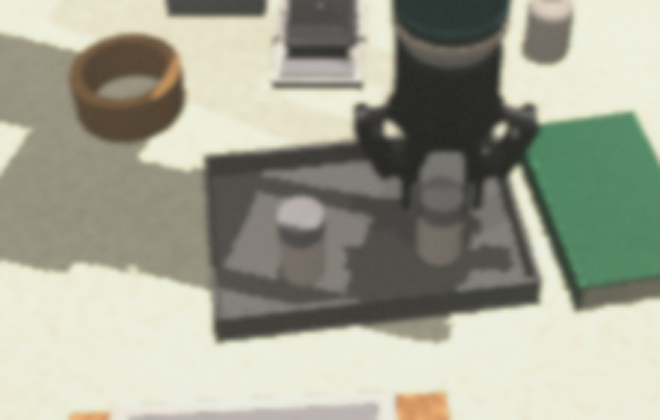

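```bash
python3 -m crank '[[[-1,0,0,-4,0,0,0],[-1,0,0,-3,0,0,0],[-1,0,0,-1,0,0,0],[-1,0,0,-1,0,0,0],[-1,0,0,0,0,0,0]]]'; python3 st.py
```

```text
time_s: 24.3
ee_pos: [624.2, -189.1, 73.1]
tcp_rot: [0.706, -0.045, 0.046, -0.706]
force: [-2.1, 0.8, 5.7]
gripper_width: 34.0
t 24.3 pos [ 624.2 -189.1   73.1] yaw -7.4 down [ 0. -0. -1.] w 34.0 F [-2.1  0.8  5.7] M [0.08 0.33 0.  ] q6 -16.0
```

```bash
python3 -m crank '[[[0.3,0,0,0,0,0,0],[0.3,0,0,0,0,0,0],[0.3,0,0,0,0,0,0],[0.3,0,0,15,0,0,0],[0.3,0,0,30,0,0,0],[0.3,0,0,45,0,0,0],[1,-5,25,0,0,0,0],[1,-5,40,0,0,0,0]]]'
python3 -m crank '[[[1,-5,45,0,0,0,0],[1,-5,45,0,0,0,0],[1,-5,45,0,0,0,0],[1,-5,45,0,0,0,0],[1,-5,45,0,0,0,0],[1,-5,45,0,0,0,0],[1,-6,45,0,0,0,0],[1,-5,35,0,0,0,0]]]'
python3 -m crank '[[[1,0,9,0,0,0,0],[1,0,0,0,0,0,0],[1,0,0,0,0,0,0]]]'; python3 st.py
python3 -c "
from h import *
get('wrist','w6.png');get('scene','s6.png',(170,90,430,270),3)"
```

```text
time_s: 25.1
ee_pos: [616.2, -125.9, 165.6]
tcp_rot: [0.706, -0.044, 0.049, -0.705]
force: [0.1, 0.9, -0.3]
gripper_width: 81.7
time_s: 25.9
ee_pos: [572.8, 228.7, 163.6]
tcp_rot: [-0.705, 0.045, -0.046, 0.706]
force: [0.3, -0.4, 0.1]
gripper_width: 85.6
time_s: 26.2
ee_pos: [573.4, 234.2, 162.7]
tcp_rot: [0.706, -0.045, 0.046, -0.705]
force: [0.7, -0.4, -0.3]
gripper_width: 85.6
t 26.2 pos [573.4 234.2 162.7] yaw -7.4 down [ 0.    -0.001 -1.   ] w 85.6 F [ 0.7 -0.4 -0.3] M [0.03 0.   0.01] q6 23.0
```

View pics/w6.png

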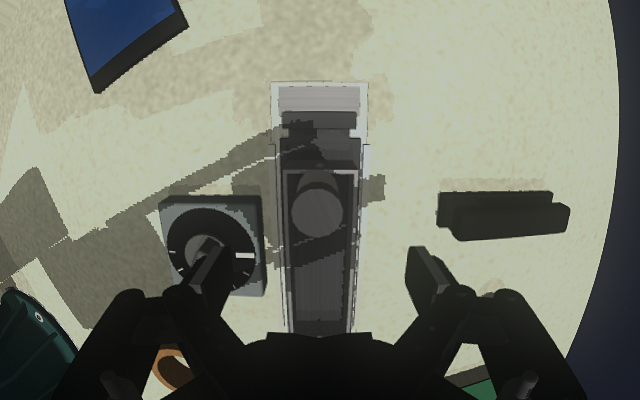

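View pics/s6.png

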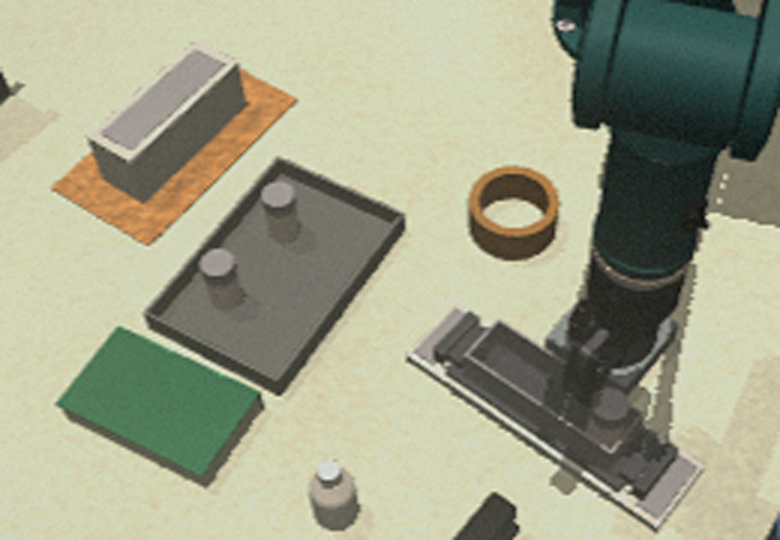

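```bash
python3 -m crank '[[[1,0,1,-36,0,0,0],[1,0,0,-28,0,0,0],[1,0,0,-13,0,0,0],[0.2,0,0,0,0,0,0],[-1,0,0,0,0,0,0],[-1,0,0,0,0,0,0],[-1,0,0,0,0,0,0],[-1,0,0,0,0,0,0]]]'; python3 st.py
python3 -m crank '[[[-1,0,0,10,0,0,0],[-1,0,0,20,0,0,0],[-1,0,0,25,0,0,0],[-1,0,0,20,0,0,0],[-1,0,0,10,0,0,0],[-1,0,0,0,0,0,0]]]'; python3 st.py
```

```text
time_s: 27.1
ee_pos: [574.2, 236.3, 87.0]
tcp_rot: [-0.705, 0.045, -0.046, 0.706]
force: [-1.0, -1.0, 6.2]
gripper_width: 33.8
t 27.1 pos [574.2 236.3  87. ] yaw -7.4 down [ 0.003  0.001 -1.   ] w 33.8 F [-1.  -1.   6.2] M [-0.12  0.05 -0.04] q6 23.0
time_s: 27.7
ee_pos: [574.2, 236.4, 172.3]
tcp_rot: [-0.705, 0.044, -0.047, 0.706]
force: [-0.0, 0.3, -0.7]
gripper_width: 33.6
t 27.7 pos [574.2 236.4 172.3] yaw -7.4 down [ 0.003  0.001 -1.   ] w 33.6 F [-0.   0.3 -0.7] M [-0.01 -0.02 -0.02] q6 23.0
```

```bash
python3 -m crank '[[[-1,0,-25,0,0,0,0],[-1,0,-40,0,0,0,0],[-1,0,-45,0,0,0,0],[-1,0,-45,0,0,0,0],[-1,0,-45,0,0,0,0],[-1,0,-45,0,0,0,0],[-1,0,-45,0,0,0,0],[-1,0,-40,0,0,0,0]]]'
python3 -m crank '[[[-1,0,-20,0,0,0,0],[-1,0,-8,0,0,0,0],[-1,0,0,-20,0,0,0],[-1,0,0,-35,0,0,0],[-1,0,0,-25,0,0,0],[-1,0,0,-10,0,0,0],[-1,0,0,0,0,0,0],[-1,0,0,0,0,0,0]]]'; python3 st.py
python3 -c "
from h import *
get('side','j3s.png',(200,190,420,330),3)"
```

```text
time_s: 28.5
ee_pos: [572.1, -96.0, 169.1]
tcp_rot: [-0.706, 0.046, -0.045, 0.706]
force: [0.7, 0.0, -0.9]
gripper_width: 33.9
time_s: 29.3
ee_pos: [573.6, -121.6, 80.8]
tcp_rot: [0.706, -0.045, 0.045, -0.706]
force: [0.7, 0.3, -0.7]
gripper_width: 33.7
t 29.3 pos [ 573.6 -121.6   80.8] yaw -7.3 down [ 0. -0. -1.] w 33.7 F [ 0.7  0.3 -0.7] M [ 0.03 -0.01  0.04] q6 -11.0
```

View pics/j3s.png

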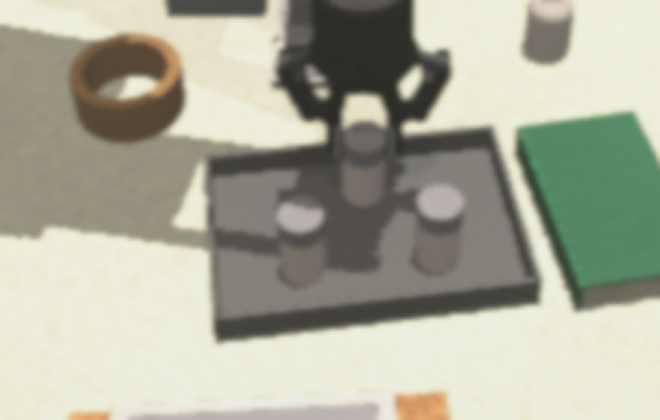

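```bash
python3 -m crank '[[[-1,0,0,-4,0,0,0],[-1,0,0,-3,0,0,0],[-1,0,0,-1,0,0,0],[-1,0,0,-1,0,0,0],[-1,0,0,0,0,0,0]]]'; python3 st.py
```

```text
time_s: 29.85
ee_pos: [573.2, -122.1, 72.0]
tcp_rot: [0.706, -0.045, 0.046, -0.706]
force: [-1.9, 0.0, 5.8]
gripper_width: 34.1
t 29.85 pos [ 573.2 -122.1   72. ] yaw -7.4 down [ 0. -0. -1.] w 34.1 F [-1.9  0.   5.8] M [ 0.05  0.33 -0.  ] q6 -11.0
```

```bash
python3 -m crank '[[[0.3,0,0,0,0,0,0],[0.3,0,0,0,0,0,0],[0.3,0,0,0,0,0,0],[0.3,0,0,15,0,0,0],[0.3,0,0,40,0,0,0],[0.3,0,0,50,0,0,0],[1,0,0,40,0,0,0],[1,0,0,0,0,0,0]]]'
python3 st.py
python3 -c "
from h import *
im=get('scene','s7.png',(170,90,430,270),3);get('side','s7s.png')
W=cloud(im)
P=W[90:180,180:280].reshape(-1,3);P=P[(P[:,2]>70)&(P[:,2]<85)&(P[:,1]<-300)];print(cv2.minAreaRect(P[:,:2].astype(np.float32)),np.median(P[:,2]))
"
```

```text
time_s: 30.65
ee_pos: [577.0, -123.2, 222.5]
tcp_rot: [0.707, -0.042, 0.049, -0.705]
force: [1.6, -0.4, -0.1]
gripper_width: 81.5
t 30.65 pos [ 577.  -123.2  222.5] yaw -7.4 down [ 0.011 -0.004 -1.   ] w 81.5 F [ 1.6 -0.4 -0.1] M [ 0.    0.01 -0.  ] q6 -11.0
((475.4486083984375, -381.00408935546875), (68.89482879638672, 184.5612335205078), 87.2351303100586) 77.01749242684997
```

View pics/s7.png

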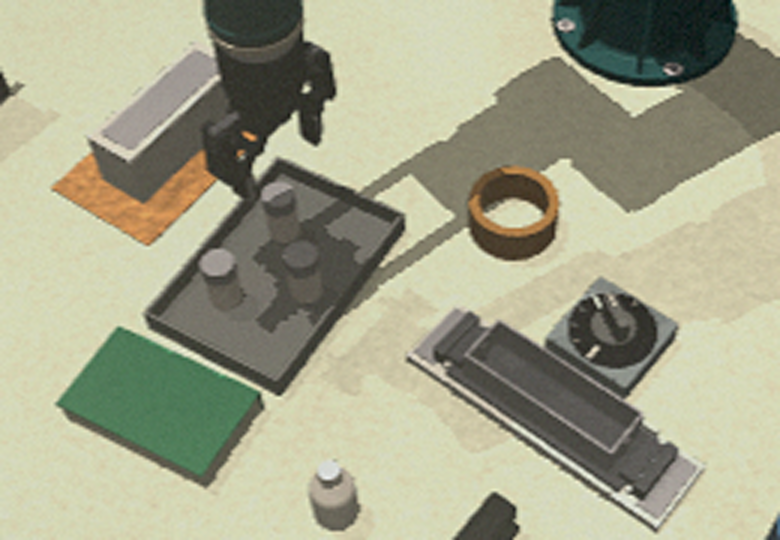

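View pics/s7s.png

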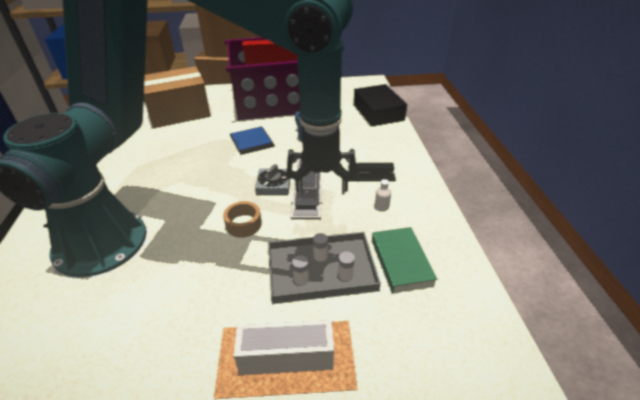

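```bash
python3 -m crank '[[[1,-14,25,0,0,0,-4],[1,-14,40,0,0,0,-4],[1,-14,42,0,0,0,-4],[1,-14,42,0,0,0,-4],[1,-14,42,0,0,0,-4],[1,-14,42,0,0,0,-4],[1,-14,42,0,0,0,-4],[1,-14,34,0,0,0,-2]]]'
python3 -m crank '[[[1,0,0,-20,0,0,0],[1,0,0,-30,0,0,0],[1,0,0,-15,0,0,0],[1,0,0,0,0,0,0],[1,0,0,0,0,0,0],[1,0,0,0,0,0,0]]]'; python3 st.py
python3 -c "
from h import *
get('wrist','w8.png')"
```

```text
time_s: 31.55
ee_pos: [459.0, 188.6, 214.4]
tcp_rot: [0.67, -0.228, 0.226, -0.669]
force: [0.5, -0.6, 1.0]
gripper_width: 85.7
time_s: 32.15
ee_pos: [461.5, 187.0, 151.5]
tcp_rot: [-0.67, 0.227, -0.227, 0.67]
force: [-0.1, -0.3, -0.2]
gripper_width: 85.1
t 32.15 pos [461.5 187.  151.5] yaw -37.4 down [ 0.  0. -1.] w 85.1 F [-0.1 -0.3 -0.2] M [-0.03  0.02 -0.03] q6 51.0
```

View pics/w8.png

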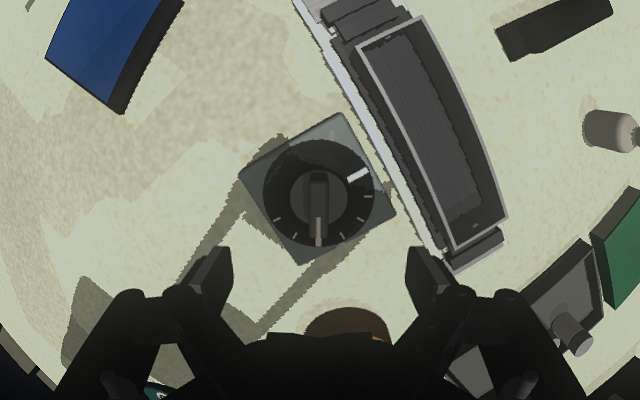

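```bash
python3 -m crank '[[[1,0,0,-35,0,0,0],[0.3,0,0,-35,0,0,0],[0,0,0,-12,0,0,0],[0,0,0,-5,0,0,0],[0,0,0,0,0,0,0]]]'; python3 st.py
python3 -m crank '[[[-1,0,0,0,0,0,0],[-1,0,0,0,0,0,0],[-1,0,0,0,0,0,0],[-1,0,0,0,0,0,0]]]'; python3 st.py
```

```text
time_s: 32.7
ee_pos: [461.5, 187.0, 64.6]
tcp_rot: [-0.67, 0.227, -0.227, 0.67]
force: [0.2, -0.1, 1.6]
gripper_width: 43.1
t 32.7 pos [461.5 187.   64.6] yaw -37.4 down [ 0.  0. -1.] w 43.1 F [ 0.2 -0.1  1.6] M [ 0.04 -0.   -0.  ] q6 51.0
time_s: 33.1
ee_pos: [461.6, 187.7, 65.7]
tcp_rot: [-0.669, 0.226, -0.227, 0.67]
force: [-1.8, 2.9, 6.8]
gripper_width: 13.1
t 33.1 pos [461.6 187.7  65.7] yaw -37.4 down [ 0.002  0.001 -1.   ] w 13.1 F [-1.8  2.9  6.8] M [ 0.31  0.34 -0.07] q6 51.0
```

```bash
python3 -m crank '[[[-1,0,0,0,0,0,8],[-1,0,0,0,0,0,8],[-1,0,0,0,0,0,8],[-1,0,0,0,0,0,8],[-1,0,0,0,0,0,8],[-1,0,0,0,0,0,8],[-1,0,0,0,0,0,8],[-1,0,0,0,0,0,0]]]'; python3 st.py
python3 -m crank '[[[-1,0,0,0,0,0,8],[-1,0,0,0,0,0,8],[-1,0,0,0,0,0,8],[-1,0,0,0,0,0,8],[-1,0,0,0,0,0,8],[-1,0,0,0,0,0,8],[-1,0,0,0,0,0,8],[-1,0,0,0,0,0,0]]]'; python3 st.py
python3 -m crank '[[[-1,0,0,0,0,0,4],[-1,0,0,0,0,0,4],[-1,0,0,0,0,0,0],[-1,0,0,0,0,0,0]]]'; python3 st.py
```

```text
time_s: 33.9
ee_pos: [461.2, 187.8, 65.7]
tcp_rot: [-0.697, -0.116, 0.115, 0.698]
force: [-3.4, 3.6, 7.1]
gripper_width: 12.8
t 33.9 pos [461.2 187.8  65.7] yaw 18.8 down [ 0.001  0.001 -1.   ] w 12.8 F [-3.4  3.6  7.1] M [0.6  0.47 0.08] q6 -5.0
time_s: 34.7
ee_pos: [461.0, 187.6, 65.7]
tcp_rot: [-0.561, -0.43, 0.429, 0.562]
force: [-3.9, 2.5, 9.2]
gripper_width: 12.8
t 34.7 pos [461.  187.6  65.7] yaw 74.8 down [ 0.     0.001 -1.   ] w 12.8 F [-3.9  2.5  9.2] M [0.47 0.64 0.09] q6 -61.0
time_s: 35.1
ee_pos: [461.0, 187.6, 65.7]
tcp_rot: [-0.531, -0.467, 0.466, 0.531]
force: [-3.5, 2.6, 9.0]
gripper_width: 12.9
t 35.1 pos [461.  187.6  65.7] yaw 82.6 down [ 0.001  0.001 -1.   ] w 12.9 F [-3.5  2.6  9. ] M [0.47 0.68 0.06] q6 -69.0
```

```bash
python3 -m crank '[[[0,0,0,0,0,0,0],[0,0,0,0,0,0,0],[0,0,0,0,0,0,0],[0,0,0,30,0,0,0],[0,0,0,45,0,0,0],[0,0,0,45,0,0,0],[1,0,0,45,0,0,0],[1,0,0,0,0,0,0]]]'
python3 -m crank '[[[1,0,0,0,0,0,0],[1,0,0,0,0,0,0],[1,0,0,0,0,0,0]]]'; python3 st.py
python3 -c "
from h import *
get('wrist','w9.png',(240,100,400,230),4)
im=get('scene','s9.png',(170,60,490,310),2.4)
W=cloud(im)
P=W[90:180,180:280].reshape(-1,3);P=P[(P[:,2]>70)&(P[:,2]<85)&(P[:,1]<-300)];print(cv2.minAreaRect(P[:,:2].astype(np.float32)),np.median(P[:,2]))
"
```

```text
time_s: 35.9
ee_pos: [465.3, 188.0, 235.4]
tcp_rot: [0.533, 0.471, -0.463, -0.529]
force: [1.1, 0.3, -0.1]
gripper_width: 70.3
time_s: 36.2
ee_pos: [459.9, 186.7, 227.6]
tcp_rot: [-0.531, -0.466, 0.468, 0.532]
force: [-0.2, -0.2, -0.8]
gripper_width: 85.7
t 36.2 pos [459.9 186.7 227.6] yaw 82.6 down [-0.003 -0.001 -1.   ] w 85.7 F [-0.2 -0.2 -0.8] M [ 0.03 -0.03  0.01] q6 -68.0
((475.19659423828125, -380.1064758300781), (70.26712036132812, 184.74114990234375), 88.34217071533203) 77.1098245759199
```

View pics/w9.png

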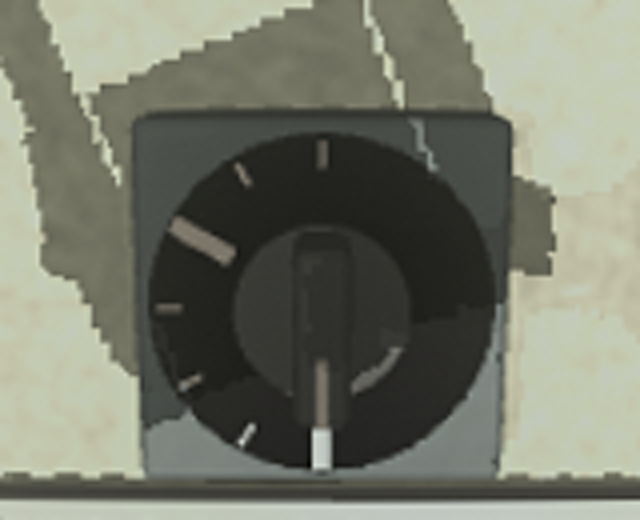

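View pics/s9.png

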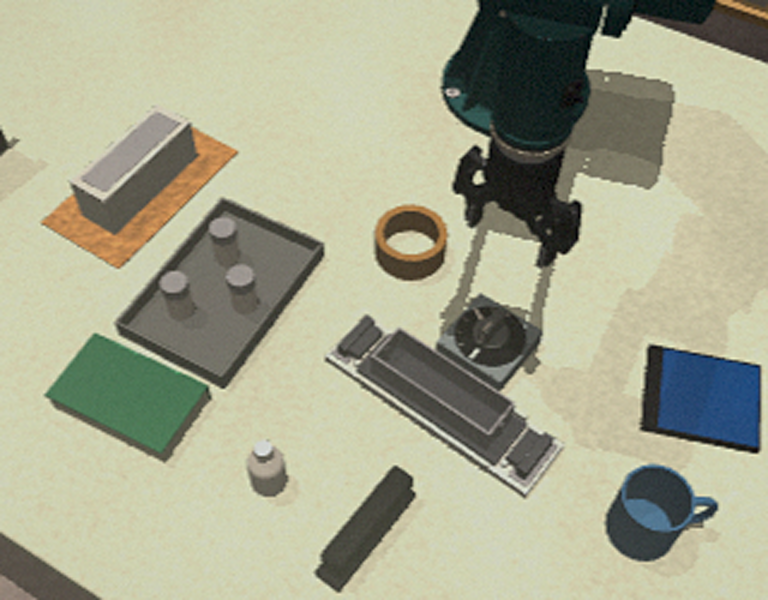

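```bash
python3 -c "
from h import *
print(job.job_done())"
```

```text
the job is handed in; nothing more can be done
None
```

The job is done and handed in after about 36 s of robot time. The interface gives no verdict, so the results below come from my own pictures and readings.

- **Clamp and lid:** I turned the knob to the hold mark and drew the lid straight up, with the base staying in its bed. The lid went open side down on the mat.
- **Jars:** The tin held three jars. I stood all of them upright in the tray, then turned the knob back to the open mark.
- **Last checks:**
  - The pointer lies on the open mark and the jaws are withdrawn.
  - The base is seated and empty.
  - The lid's centre is about 3 mm from the mat's centre and its long side lies along the mat.
  - The bystanders look untouched and the gripper is open and clear of everything.

The lid was not knocked aside, the grip did not slacken, and no check failed or disagreed. I judged the jars' final positions from the pictures and the release positions, without measuring them separately.

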